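# Clamp the doughnut filler to the bakery bench

### The job

Slide the foot of the doughnut filler between the guide rails of the bench clamp until it is fully home against the back stop. Then wind the clamp's crank clockwise until the rubber pad meets the stud on the foot, and snug it by feel: firmly held, at about 52 newtons of pad force, never overtightened. Let go of everything, leave the filler standing there, and do not disturb the jar, the bowl or the shaker.

Things in the scene. Friction and masses are not known exactly. Their poses are not given: they have to be found in the camera images.
- clamp: Grey bench clamp fixed to the bench: C-frame 110 mm tall, vertical screw. Origin on the bench under the screw axis; +x points into the throat (the way the foot goes in), z up. Low steel guide rails 14 mm high, 70 mm apart inside, run from x = -60 to +45 mm, with flared lead-ins out to x = -98 mm (mouth 104 mm wide). The top arm and boss (z 78 to 112 mm) reach over the throat to x = -23 mm.
- stop (a point): Foot of the back stop: the flat front face of the clamp's spine, 60 mm wide, at bench level on the clamp's middle line, 45 mm beyond the screw axis (clamp x = +45 mm). The foot is home when its free end touches it.
- pad_face (a point): Centre of the underside of the round rubber pad (34 mm across) under the screw, on its axis. It starts 30 to 40 mm above the bench and sinks 24 mm per clockwise turn of the crank (3.82 mm per rad). It is sprung: once it meets the stud, pad force grows by about 45 N per rad of crank. 35 to 70 N is snug; above 100 N is overtightened.
- pad: The same rubber pad as a body; its origin lies on the screw axis 44 mm below the pad's underside and moves with it. Pad force is the contact force between this pad and the filler's stud.
- knob_mid (a point): On the axis of the crank's upright black knob (23 mm in diameter, 45 mm tall), 24 mm above the top of the flat crank arm and 21 mm below the knob's top. It stands 45 mm from the screw axis and spins freely on its pin, so an unturned gripper can hold it and carry it round in a circle; it sinks with the screw, 3.82 mm per rad. Nothing near the screw axis is higher than the arm's top.
- crank_hub (a point): Centre of the crank arm's top face (arm 18 mm wide) over the screw axis. Clockwise from above tightens. Screw friction is 0.30 N m: the moving knob takes about 6.7 N along its circle while the pad is free (less when paused; first touch is then felt some 0.2 rad late), and about 0.85 N more per 10 N of pad force, so 52 N is felt as a rise of about 4.4 N. Friction holds the screw where it is left.
- filler: Doughnut filler, about 0.8 kg, loose on the bench: flat aluminium foot 230 x 60 x 12 mm; at one end a white round hopper (68 mm across, its lid at 100 mm) and a thin spout. Origin under the foot below the hopper's axis; +x runs along the foot to its free end, which goes into the clamp; z up. Foot spans x = -45 to +185 mm. When home, the hopper axis is 140 mm in front of the screw axis.
- stud_foot (a point): On the foot's top face, on the axis of a round dark steel clamping stud, 28 mm across, that stands up from the foot 140 mm along the filler's +x, under the pad when the foot is home. The stud is screwed up by a different amount each time, 2 to 12 mm proud of the foot, and that height is not measured: find it by feel. It does not move while in use.
- foot_end (a point): Middle of the foot's free end, on its underside, 185 mm along the filler's +x from its origin.
- grip_bar (a point): In the black upright grip bar on the hopper's lid: 18 mm thick along the filler's x, 60 mm wide along its y, from 100 to 140 mm above the bench. This point is on the hopper's axis 125 mm above the bench.
- jam_jar: Bystander: amber glass jar 68 mm across, 100 mm tall; origin at the centre of its underside.
- bowl: Bystander: white bowl 116 mm across, 50 mm tall; origin at the centre of its underside.
- shaker: Bystander: steel sugar shaker 58 mm across, 107 mm tall; origin at the centre of its underside.

How it is judged:
By the outcome, as a careful person would: the job done as asked, in the order asked, and still so for the second after the job is handed in, with the robot touching nothing.
It also fails if it takes over 69 s, if anything falls off the work surface, if the arm or the gripper's body presses on something with over 40 N, if the wrist force passes 120 N, or if a joint passes its speed limit or range.

### The arm

A 7-joint arm with a two-finger parallel gripper is mounted at the origin on the work surface. World frame = base frame: x ahead of the robot, y to its left, z up, the work surface at z = 0. Lengths are in mm, angles in rad, forces in N, time in s.
With the tool pointing down it reaches from about 400 to 875 mm from the base axis. Payload 4.4 kg.
Tool frame: the origin (TCP) lies at the very end of the fingers, on their centre line; the grasp point (between the pads) lies 19 mm behind it; z points along the fingers, x is the direction in which the jaws open and shut, and the axes are right-handed (so a half turn about z gives the same grasp; the last joint's range is limited). The gripper opens to 85 mm and grips with 20 to 120 N. Pads are 22 mm wide; open, the fingers measure 114 mm over their backs; the gripper's body (76 mm by 85 mm) begins 54 mm behind the grasp point. The pads swing forward as they close: fully open they stand 13 mm farther back than shut.
Start: joints at [-1.338, 0.628, 0.038, 1.517, -0.027, 0.996, -0.02], TCP at [191.319, 621.221, 231.313] pointing down, gripper open.
Joint ranges: [-3.06, 3.06], [-0.37, 2.12], [-1.25, 1.32], [0.18, 2.47], [-1.1, 4.24], [0.23, 1.98], [-2.94, 2.94]. Speed limits (rad/s): [2.57, 2.57, 3.14, 3.14, 3.14, 3.14, 3.14].

### API

Orientations are given as [roll, pitch, yaw] about the fixed x, y, z axes, in that order (R = Rz(yaw) Ry(pitch) Rx(roll)).
In Python, from cell import ctrl, get_image, job, models gives the robot as it stands.
- The arm moves only by the tool move_arm, never from a script. Its argument "moves" is a list that holds one entry, the list of rows, each a list of 6 numbers: the shift along the tool's x, y, z in m, then the turn, a rotation vector about the tool's x, y, z in rad. A call has 1 to 20 rows; each row is the pose to reach, as a shift and turn from the pose commanded when the call began, along the tool's axes at that moment; what a row does not reach only later rows make up. A row lasts 1/8 s, in which the tool goes at most 62.5 mm and 10.7 degrees, less where a joint would pass 70% of its speed; a pose out of reach is approached as far as the arm can. A call with a gripper value outside its range is refused whole. "jaw" is the opening, from 0 (shut) to 1 (fully open), set as the call begins (left out, the last holds). The fingers move at their own pace and stop on an object; the grip force is fixed at half the most. Time passes only in rows, so rows that repeat a pose let the fingers close. It gives the time, the measured TCP pose, the force and the opening at its end, in the units of the state.
- ctrl.read_state(): the state, without advancing time (a new reading comes with each control period).
- get_image(name): name is "scene" or "side" or "wrist"; returns a dict with "color" (420x560x3 uint8, blue, green, red), "fov_y" (degrees; the focal length in pixels is half the picture's height over the tangent of half this angle, whatever the lens; pixels are square), "cx", "cy" (the principal point, pixels), "origin" and "orientation" of the camera in the world; the wrist camera has in their place "hand_eye" (4x4, takes a point from camera to tool coordinates, whose origin is the TCP and whose axes are the tool frame's). Camera axes: x right, y up, looking along -z (the intrinsics and any distortion apply to the point x, -y, -z); pixel columns grow to the right and rows downward; lengths in mm; the calibration is good to about 2 mm. A picture is of the moment at which its call begins: read the wrist's pose just before it. There is no depth.
- job.finish_job(): hands the job in, once; it reports no verdict.
Trained networks look in the newest picture that a camera, given by its name, has taken for a name from the list of things; names that differ only in an ending like _2 or _b are one class to them, and where a whole thing is asked for, a point or a joint stands for the part that bears it (a point fixed in the world has none). Each returns a list of dicts, best first, with "score" (0 to 1); they miss things now and then, are a little off and sometimes report something else, mostly with a low value. They report only what shows in the picture. A call takes as long as a camera call.
- models.cut_out(camera, thing): "pixels" (420x560 bool, what is visible of it) and "uv" ([column, row] in pixels, amid what is visible of it).
- models.place_of(camera, thing): "uv" ([column, row] in pixels: a listed point, or the origin of a listed thing).
The state is a dict: "clock": time; "qpos": joint angles; "qd": joint speeds; "tau": joint torques, N m; "eef_pos": TCP position; "tool_rot": TCP orientation; "force": force on the tool from outside, world axes, zero at the start; "torque": the same for the moment, N m; "width": finger opening in mm.
Only numpy, scipy, OpenCV 4.12 (cv2) and the standard library are available. Lean on these libraries where they do the work, as an engineer would, in place of code of your own. Each camera call takes 0.05 s, during which the arm holds its last target.

## Working session

There is one attempt and no reset: what is moved stays moved. The work goes in short steps, Python scripts to look and compute and a tool call to move; the robot and the scene stay as the last step left them, time stands still between calls to the robot, and variables do not carry over. Pictures are saved under pics/ and viewed, and the job is handed in when it is done.

Besides the shell and the picture viewer there is one more tool, called after "Request:" as name(argument=value, ...) on one line, values as JSON. move_arm: Moves the arm, as the interface text tells. Its arguments: {"type":"object","properties":{"moves":{"type":"array","items":{"type":"array","items":{"type":"array","items":{"type":"number"}}}},"jaw":{"type":"number"}},"required":["moves"]}

```bash
ls; mkdir -p pics; cat > h.py <<'E'
import numpy as np, cv2
from scipy.spatial.transform import Rotation as R
from cell import ctrl,get_image,job,models
def cam(name):
    s=ctrl.read_state(); im=get_image(name)
    return s,im
E
python3 - <<'E'
from h import *
s=ctrl.read_state(); print(s)
for n in ["scene","side","wrist"]:
    im=get_image(n); cv2.imwrite(f"pics/a_{n}.png",im["color"])
    print(n,{k:v for k,v in im.items() if k!="color"})
    for t in ["filler","foot_end","grip_bar","stud_foot","clamp","stop","pad_face","knob_mid","crank_hub","jam_jar","bowl","shaker"]:
        r=models.place_of(n,t); print(t,[(np.round(q["uv"],1).tolist(),round(q["score"],2)) for q in r[:2]])
print(ctrl.read_state()["clock"])
E
```

```text
pics
{'clock': 0.0, 'qpos': array([-1.33779232,  0.62933559,  0.03842467,  1.51835595, -0.02700004,
        0.99631457, -0.02002624]), 'qd': array([-1.73001948e-05, -8.47245970e-04,  7.27192208e-04, -1.25662085e-03,
        4.69091743e-04, -3.81302385e-06,  1.16872115e-03]), 'tau': array([-9.71220179e-04, -5.63397217e+01,  1.22597761e+00, -1.93451071e+01,
        1.10689466e-02,  1.03315810e-02, -6.96426724e-06]), 'eef_pos': array([191.12419415, 620.6137572 , 230.39946267]), 'tool_rot': array([3.14157842e+00, 1.89598804e-03, 1.27198030e+00]), 'force': array([0.02446482, 0.07011195, 0.37169735]), 'torque': array([-0.03758019,  0.00208087,  0.04778946]), 'width': 85.50095800989416}
scene {'fov_y': 45.47581382109073, 'cx': 275.4162113320833, 'cy': 202.60292915708476, 'origin': array([1535.93244561, -167.89197135,  974.1910617 ]), 'orientation': array([0.8893684 , 0.01945013, 1.41865796])}
filler [([195.2, 255.4], 0.61)]
foot_end [([255.8, 238.8], 0.71)]
grip_bar []
stud_foot [([240.3, 239.8], 0.93)]
clamp [([339.5, 233.1], 0.95)]
stop [([351.8, 229.7], 0.6)]
pad_face [([337.4, 221.2], 0
[... 723 characters left out ...]
0.17)]
jam_jar [([353.7, 179.6], 0.87), ([261.5, 257.3], 0.41)]
bowl [([208.1, 347.8], 0.94)]
shaker [([301.6, 176.3], 0.53)]
wrist {'fov_y': 70.09199064237009, 'cx': 282.6825098529525, 'cy': 208.73288915723066, 'hand_eye': array([[ 9.99999715e-01, -6.50148048e-04,  3.83673958e-04,
        -8.79339191e-01],
       [-5.15078255e-04, -9.59164875e-01, -2.82847091e-01,
        -7.25431856e+01],
       [ 5.51899068e-04,  2.82846813e-01, -9.59164937e-01,
        -1.43040212e+02],
       [ 0.00000000e+00,  0.00000000e+00,  0.00000000e+00,
         1.00000000e+00]])}
filler []
foot_end []
grip_bar []
stud_foot []
clamp []
stop []
pad_face []
knob_mid []
crank_hub []
jam_jar []
bowl []
shaker []
1.95
```

View images.

View pics/a_scene.png

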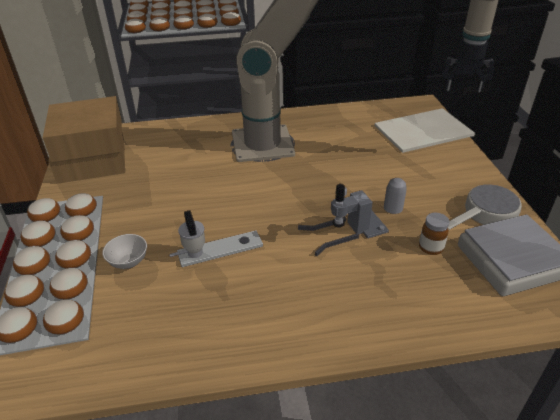

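View pics/a_side.png

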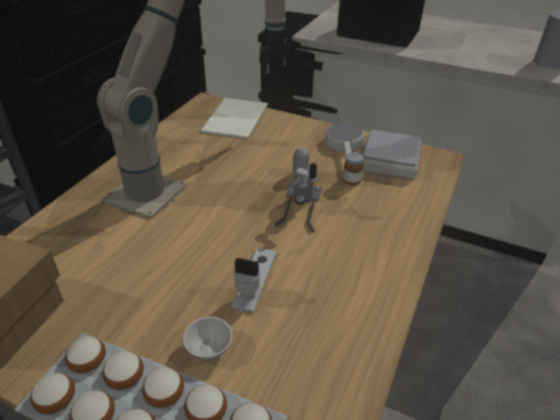

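```bash
cat >> h.py <<'E'
# calibration (fixed cams) cached
C={'scene':(45.47581382109073,275.4162113320833,202.60292915708476,[1535.93244561,-167.89197135,974.1910617],[0.8893684,0.01945013,1.41865796]),
'side':(46.75552775765829,271.8286878627855,206.89939215712653,[964.7589186,-1008.6759299,1012.26455536],[0.89132034,-0.00855281,0.45222406])}
def ray(c,uv):
    fov,cx,cy,o,e=C[c]; f=210/np.tan(np.radians(fov/2))
    d=np.array([(uv[0]-cx)/f,-(uv[1]-cy)/f,-1]); d=R.from_euler('xyz',e).apply(d)
    return np.array(o),d/np.linalg.norm(d)
def wray(s,im,uv):
    f=210/np.tan(np.radians(im['fov_y']/2)); H=im['hand_eye']
    d=H[:3,:3]@np.array([(uv[0]-im['cx'])/f,-(uv[1]-im['cy'])/f,-1])
    T=R.from_euler('xyz',s['tool_rot'])
    d=T.apply(d); return s['eef_pos']+T.apply(H[:3,3]), d/np.linalg.norm(d)
def tri(rays):
    A=np.zeros((3,3));b=np.zeros(3)
    for o,d in rays:
        P=np.eye(3)-np.outer(d,d);A+=P;b+=P@o
    p=np.linalg.solve(A,b); return p,[round(float(np.linalg.norm((np.eye(3)-np.outer(d,d))@(p-o))),1) for o,d in rays]
def atz(r,z): o,d=r; return o+d*(z-o[2])/d[2]
def proj(c,p):
    fov,cx,cy,o,e=C[c]; f=210/np.tan(np.radians(fov/2))
    q=R.from_euler('xyz',e).inv().apply(np.array(p)-o); return np.array([cx+f*q[0]/-q[2],cy-f*q[1]/-q[2]])
E
python3 - <<'E'
from h import *
for n,a,b,z in [("filler",(195.2,255.4),(246.2,296.6),0),("foot_end",(255.8,238.8),(270.3,255.4),0),("stud",(240.3,239.8),(260.3,255.7),12),("clamp",(339.5,233.1),(298.6,211.8),0),("stop",(351.8,229.7),(299.5,202.7),0),("pad",(337.4,221.2),(299.9,199.9),35),("knob",(342,192.8),(314.3,168.9),135),("hub",(341.2,188.7),(302.1,170.1),120),("jar",(434.1,245.5),(353.7,179.6),0),("bowl",(125.6,265.1),(208.1,347.8),0),("shaker",(391.8,208.6),(301.6,176.3),0)]:
    ra,rb=ray('scene',a),ray('side',b); p,e=tri([ra,rb]); print(n,p.round(),e,atz(ra,z).round(),atz(rb,z).round())
E
```

```text
filler [ 532. -256.   -0.] [1.2, 1.2] [ 534. -256.    0.] [ 531. -255.    0.]
foot_end [520. -89.  13.] [7.1, 7.1] [497. -84.  -0.] [520. -85.   0.]
stud [ 511. -126.   24.] [5.9, 5.9] [ 506. -128.   12.] [ 500. -110.   12.]
clamp [506. 157. -12.] [3.5, 3.5] [515. 155.   0.] [515. 138.  -0.]
stop [493. 198. -13.] [0.4, 0.4] [507. 193.   0.] [498. 184.   0.]
pad [513. 146.  45.] [0.8, 0.8] [502. 150.  35.] [510. 157.  35.]
knob [557. 139. 182.] [0.6, 0.6] [500. 157. 135.] [534. 205. 135.]
hub [514. 150. 159.] [0.7, 0.7] [463. 166. 120.] [494. 202. 120.]
jar [617. 394.   3.] [4.1, 4.1] [609. 400.   0.] [619. 393.   0.]
bowl [ 529. -442.   -2.] [6.0, 6.0] [ 539. -443.    0.] [ 525. -439.    0.]
shaker [440. 335.  -1.] [4.0, 4.0] [436. 337.   0.] [444. 328.  -0.]
```

Request:
move_arm(moves=[[[-0.02,0.025,-0.005,0,0,-0.02],[-0.06,0.07,-0.012,0,0,-0.06],[-0.1,0.118,-0.02,0,0,-0.1],[-0.14,0.165,-0.028,0,0,-0.14],[-0.18,0.212,-0.036,0,0,-0.18],[-0.22,0.259,-0.044,0,0,-0.22],[-0.26,0.305,-0.052,0,0,-0.26],[-0.3,0.352,-0.06,0,0,-0.3],[-0.335,0.395,-0.067,0,0,-0.33],[-0.355,0.418,-0.07,0,0,-0.35],[-0.362,0.425,-0.07,0,0,-0.35],[-0.362,0.425,-0.07,0,0,-0.35],[-0.362,0.425,-0.07,0,0,-0.35]]], jaw=1)

```text
clock: 3.58
eef_pos: [489.9, 152.0, 301.1]
tool_rot: [-3.141, -0.001, 1.625]
force: [-0.2, -0.3, 0.3]
width: 85.6
```

```bash
python3 - <<'E'
from h import *
s=ctrl.read_state(); im=get_image("wrist"); cv2.imwrite("pics/w1.png",im["color"])
print(s["clock"],s["eef_pos"],s["tool_rot"],s["qpos"])
for t,z in [("clamp",0),("stop",0),("pad_face",35),("knob_mid",180),("crank_hub",156)]:
    r=models.place_of("wrist",t); print(t,[(np.round(q["uv"],1).tolist(),round(q["score"],2),atz(wray(s,im,q["uv"]),z).round(1)) for q in r[:2]])
E
```

```text
3.575 [489.93064812 152.01408299 301.10334897] [-3.14072839e+00 -8.37109642e-04  1.62471468e+00] [-0.38216817  0.35275     0.03763311  1.80042046 -0.01681338  0.98930244
  1.28710842]
clamp [([280.7, 182.6], 0.84, array([506.8, 149.3,   0. ])), ([93.8, 174.2], 0.57, array([ 509.3, -130.4,    0. ]))]
stop [([311.9, 176.5], 0.72, array([495. , 195.6,  -0. ]))]
pad_face [([280.9, 187.8], 0.4, array([507.1, 149.9,  35. ]))]
knob_mid [([265.9, 263.1], 0.77, array([550.7, 138.4, 180. ]))]
crank_hub [([278.8, 216.3], 0.89, array([510.1, 148.6, 156. ]))]
```

View pics/w1.png

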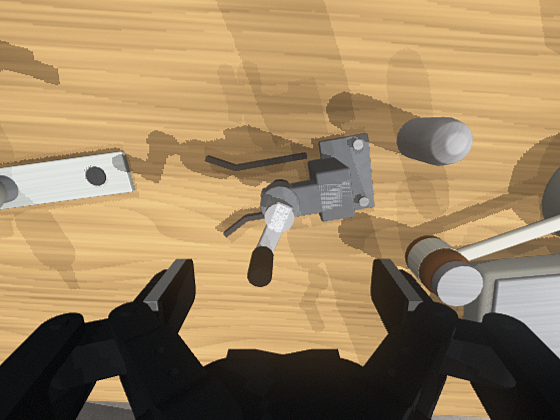

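```bash
python3 - <<'E'
import cv2
a=cv2.imread("pics/w1.png"); cv2.imwrite("pics/w1z.png",cv2.resize(a[120:290,190:390],None,fx=4,fy=3.5,interpolation=cv2.INTER_CUBIC)[:595])
cv2.imwrite("pics/w1y.png",cv2.resize(a[120:240,0:160],None,fx=5,fy=5,interpolation=cv2.INTER_CUBIC))
E
```

```text
(no output)
```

View pics/w1z.png

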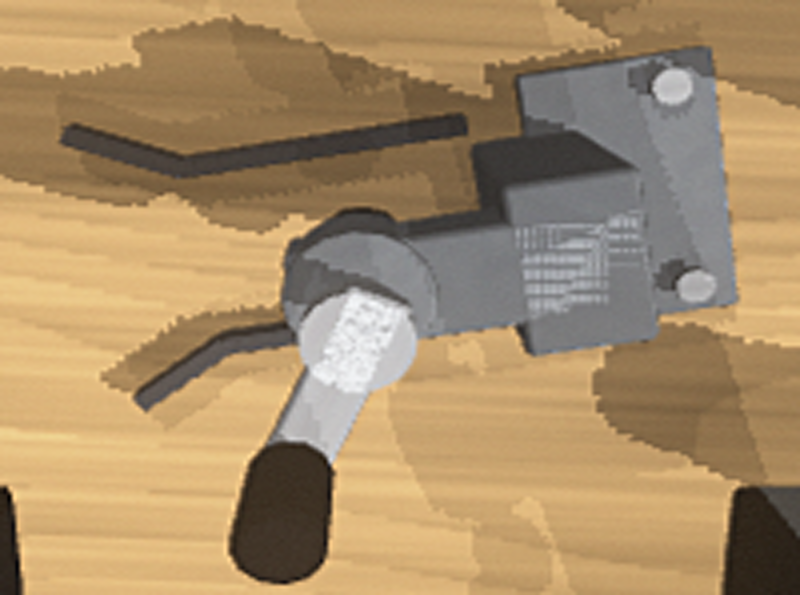

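View pics/w1y.png

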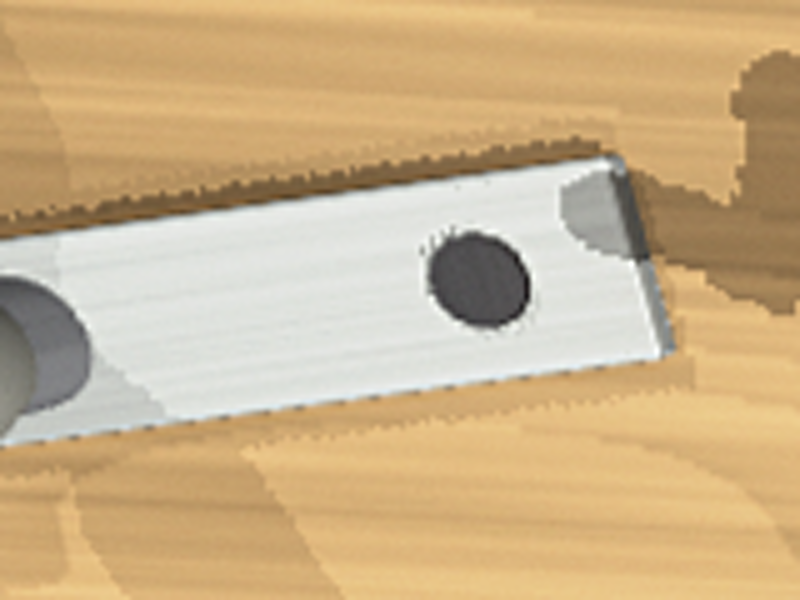

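```bash
cat > w1.py <<'E'
from h import *
IM={'fov_y':70.09199064237009,'cx':282.6825098529525,'cy':208.73288915723066,'hand_eye':np.array([[9.99999715e-01,-6.50148048e-04,3.83673958e-04,-8.79339191e-01],[-5.15078255e-04,-9.59164875e-01,-2.82847091e-01,-7.25431856e+01],[5.51899068e-04,2.82846813e-01,-9.59164937e-01,-1.43040212e+02],[0,0,0,1]])}
S1={'eef_pos':np.array([489.93,152.01,301.1]),'tool_rot':np.array([-3.14072839,-8.37e-4,1.62471468])}
def w(uv,z,S=S1): return atz(wray(S,IM,uv),z)
E
python3 - <<'E'
from w1 import *
def ang(a,b): d=b-a; return round(float(np.degrees(np.arctan2(d[1],d[0]))),2), round(float(np.linalg.norm(d)),1)
a,b=w((236.25,170),14),w((307,157.1),14);print("rail low",a,b,ang(a,b))
a,b=w((236.25,165.1),14),w((305.5,153.1),14);print("rail up",a,b,ang(a,b))
for z in(0,6):
  a,b,c=w((319.5,141.4),z),w((367.5,132.9),z),w((374.5,205.7),z);print("plate",a,b,c,ang(a,b),ang(b,c))
a,b,c,d=[w(p,12) for p in[(122,151),(132,191.4),(0,167.6),(0,209)]];print("foot",a,b,ang(a,b),ang(c,a),ang(d,b)); print("end",(a+b)/2)
print("stud",w((95.6,176),14))
# boss circle top z=112, centre zoom (360,300)
print("boss",w((190+360/4,120+300/3.5),112))
E
```

```text
rail low [489.41287431  84.05198547  14.        ] [465.45000936 184.55075397  14.        ] (103.41, 103.3)
rail up [482.3406836   83.97612158  14.        ] [459.94597763 181.98815873  14.        ] (102.87, 100.5)
plate [443.48830361 202.12905525   0.        ] [427.80921918 270.05397145   0.        ] [535.48412078 295.44527691   0.        ] (103.0, 69.7) (13.27, 110.6)
plate [443.1395603  201.38588578   6.        ] [427.672259   268.39331527   6.        ] [533.89275628 293.44165106   6.        ] (103.0, 68.8) (13.27, 109.1)
foot [471.402032   -78.94423169  12.        ] [529.94410064 -69.87626484  12.        ] (8.8, 59.2) (100.61, 181.5) (100.75, 204.2)
end [500.67306632 -74.41024826  12.        ]
stud [ 509.2534767  -119.59596567   14.        ]
boss [511.71595777 149.23110963 112.        ]
```

Request:
move_arm(moves=[[[-0.03,0.002,0.0,0,0,-0.01],[-0.085,0.004,0.005,0,0,-0.03],[-0.145,0.008,0.01,0,0,-0.05],[-0.205,0.012,0.018,0,0,-0.07],[-0.265,0.016,0.025,0,0,-0.09],[-0.325,0.02,0.032,0,0,-0.11],[-0.375,0.022,0.038,0,0,-0.13],[-0.4,0.023,0.041,0,0,-0.133],[-0.404,0.023,0.041,0,0,-0.133],[-0.404,0.023,0.041,0,0,-0.133]]])

```text
clock: 5.12
eef_pos: [534.7, -250.8, 260.2]
tool_rot: [3.142, -0.001, 1.756]
force: [1.1, 0.4, -0.2]
width: 85.7
```

```bash
python3 - <<'E'
from h import *
s=ctrl.read_state(); im=get_image("wrist"); cv2.imwrite("pics/w2.png",im["color"])
print(s["clock"],s["eef_pos"],s["tool_rot"],s["qpos"])
S={'scene':None}
for t,z in [("filler",0),("grip_bar",125),("stud_foot",12),("foot_end",0)]:
    r=models.place_of("wrist",t); print(t,[(np.round(q["uv"],1).tolist(),round(q["score"],2),atz(wray(s,im,q["uv"]),z).round(1)) for q in r[:2]])
    if t=="grip_bar" and r: print(tri([wray(s,im,r[0]["uv"]),ray('side',(246.1,267.5))]))
E
```

```text
5.125 [ 534.73893814 -250.77312503  260.24712878] [ 3.14150502e+00 -1.12811068e-03  1.75598878e+00] [ 0.33136596  0.51257775  0.09347938  1.65534108 -0.05645145  0.9768448
  2.20051908]
filler [([277.2, 173.0], 0.73, array([ 531.7, -259.3,    0. ]))]
grip_bar [([276.6, 198.7], 0.55, array([ 535. , -257.1,  125. ])), ([143.9, 141.3], 0.38, array([ 504.3, -385.2,  125. ]))]
(array([ 536.43493566, -257.38328116,  117.20048873]), [0.7, 0.7])
stud_foot [([384.0, 177.2], 0.81, array([ 509.1, -119.8,   12. ]))]
foot_end [([414.7, 174.1], 0.73, array([498.7, -75.5,   0. ]))]
```

View pics/w2.png

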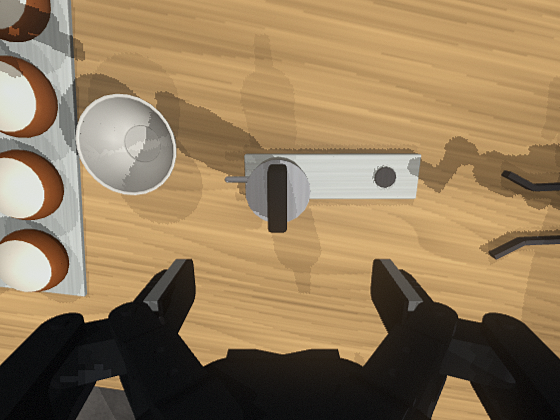

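Request:
move_arm(moves=[[[-0.006,-0.001,0.02,0,0,0],[-0.006,-0.001,0.06,0,0,0],[-0.006,-0.001,0.105,0,0,0],[-0.006,-0.001,0.138,0,0,0],[-0.006,-0.001,0.15,0,0,0],[-0.006,-0.001,0.151,0,0,0]]])

```text
clock: 6.12
eef_pos: [534.9, -257.9, 109.3]
tool_rot: [-3.141, -0.0, 1.756]
force: [-0.6, 0.2, -0.1]
width: 85.6
```

Request:
move_arm(moves=[[[0,0,0,0,0,0],[0,0,0,0,0,0],[0,0,0,0,0,0],[0,0,0,0,0,0],[0,0,0,0,0,0],[0,0,0,0,0,0]]], jaw=0)

```text
clock: 6.88
eef_pos: [534.7, -257.0, 109.7]
tool_rot: [3.142, -0.001, 1.756]
force: [-1.8, 4.0, 5.3]
width: 17.5
```

```bash
python3 - <<'E'
from h import *
s=ctrl.read_state(); im=get_image("wrist"); cv2.imwrite("pics/w3.png",im["color"])
print(s)
E
```

```text
{'clock': 6.875, 'qpos': array([ 0.35730816,  0.70331051,  0.07027946,  1.78883273, -0.07683536,
        0.65286845,  2.22780706]), 'qd': array([ 0.00039334, -0.00127227,  0.00020635,  0.0002408 ,  0.00029964,
        0.00142342, -0.00131012]), 'tau': array([ 2.02421442e+00, -5.16683543e+01,  3.49916719e+00, -1.45069671e+01,
        5.41896801e-01, -9.33456905e-01,  4.91175929e-02]), 'eef_pos': array([ 534.71266214, -257.01852327,  109.72570723]), 'tool_rot': array([ 3.14155146e+00, -1.43984369e-03,  1.75574574e+00]), 'force': array([-1.83613408,  4.02685134,  5.26316191]), 'torque': array([ 0.55161929,  0.24114551, -0.01702588]), 'width': 17.450559091046447}
```

View pics/w3.png

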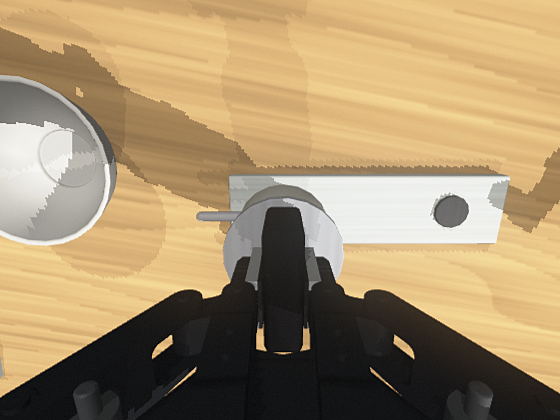

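```bash
python3 - <<'E'
from w1 import *
S={'eef_pos':np.array([534.71,-257.02,109.73]),'tool_rot':np.array([3.14155,-.00144,1.75575])}
T=R.from_euler('xyz',S['tool_rot'])
for uv in [(230,177),(509,176.5),(496.5,243.5),(450,243)]:
    p=w(uv,12,S); print(p.round(1),(T.inv().apply(p-S['eef_pos'])).round(1))
E
```

```text
[ 514.8 -305.2   12. ] [-43.8 -28.4  97.7]
[472.6 -82.3  12. ] [183.  -28.9  98. ]
[530.1 -69.7  12. ] [184.8  29.9  98. ]
[ 537.1 -109.6   12. ] [144.3  29.4  97.9]
```

Request:
move_arm(moves=[[[0.005,0.004,-0.001,0,0,-0.005],[0.018,0.012,-0.001,0,0,-0.01],[0.036,0.023,-0.001,0,0,-0.02],[0.056,0.036,-0.001,0,0,-0.03],[0.076,0.049,-0.001,0,0,-0.04],[0.092,0.059,-0.001,0,0,-0.043],[0.099,0.064,-0.001,0,0,-0.043],[0.099,0.064,-0.001,0,0,-0.043]]])

```text
clock: 7.92
eef_pos: [579.5, -147.8, 109.9]
tool_rot: [-3.141, -0.001, 1.8]
force: [0.4, -0.9, -9.3]
width: 16.9
```

```bash
python3 - <<'E'
from h import *
s=ctrl.read_state(); im=get_image("wrist"); cv2.imwrite("pics/w4.png",im["color"])
print(s["clock"],s["eef_pos"],s["tool_rot"],s["force"],s["torque"])
E
```

```text
7.925 [ 579.50171037 -147.75323486  109.85070929] [-3.14109031e+00 -9.78288200e-04  1.79971048e+00] [ 0.41214334 -0.92590464 -9.29673494] [-0.49647858 -0.08554874 -0.03781729]
```

View pics/w4.png

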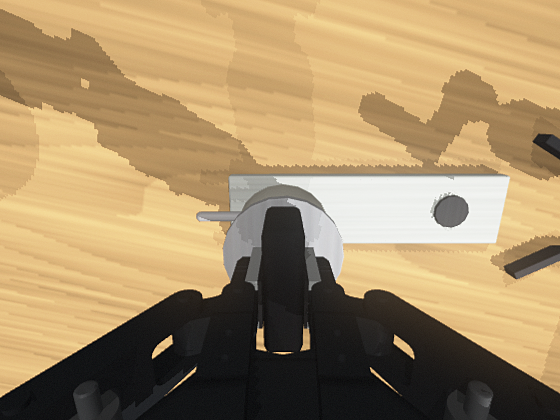

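Request:
move_arm(moves=[[[0.006,0,0.0004,0,0,0],[0.02,0,0.0005,0,0,0],[0.038,0,0.0005,0,0,0],[0.056,0,0.0005,0,0,0],[0.074,0,0.0005,0,0,0],[0.09,0,0.0005,0,0,0],[0.098,0,0.0005,0,0,0],[0.1,0,0.0005,0,0,0],[0.1,0,0.0005,0,0,0]]])

```text
clock: 9.1
eef_pos: [557.1, -52.4, 109.8]
tool_rot: [3.141, 0.001, 1.797]
force: [-0.4, -0.2, -8.5]
width: 17.5
```

```bash
python3 - <<'E'
from h import *
s=ctrl.read_state(); im=get_image("wrist"); cv2.imwrite("pics/w5.png",im["color"])
print(s["clock"],s["eef_pos"],s["tool_rot"],s["force"],s["torque"])
E
```

```text
9.1 [557.09347156 -52.42802298 109.83776116] [3.14142781e+00 6.73800545e-04 1.79729023e+00] [-0.41719442 -0.1796904  -8.51823134] [-4.40002933e-01 -1.00813084e-01 -1.56610386e-04]
```

View pics/w5.png

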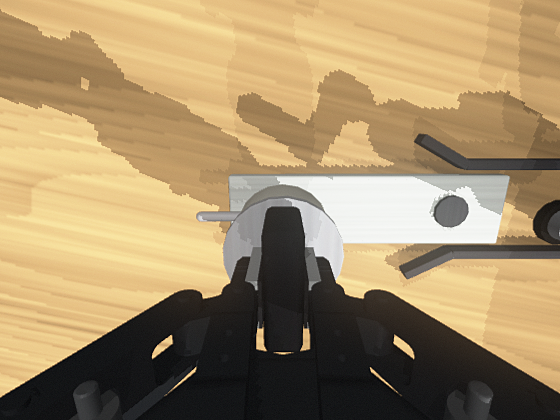

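Request:
move_arm(moves=[[[0.005,-0.002,0.0007,0,0,0],[0.016,-0.0025,0.001,0,0,0],[0.03,-0.0025,0.001,0,0,0],[0.044,-0.0025,0.001,0,0,0],[0.055,-0.0025,0.001,0,0,0],[0.06,-0.0025,0.001,0,0,0],[0.06,-0.0025,0.001,0,0,0]]])

```text
clock: 10.02
eef_pos: [541.6, 6.7, 109.6]
tool_rot: [3.14, 0.0, 1.799]
force: [0.4, -3.4, 4.8]
width: 17.1
```

```bash
python3 - <<'E'
from h import *
s=ctrl.read_state(); im=get_image("wrist"); cv2.imwrite("pics/w6.png",im["color"])
print(s["clock"],s["eef_pos"],s["tool_rot"],s["force"],s["torque"])
E
```

```text
10.025 [541.64753068   6.71759408 109.62288926] [3.13982900e+00 3.32280688e-04 1.79867725e+00] [ 0.37806972 -3.4017048   4.83262442] [-1.08607951 -0.09276764 -0.00349432]
```

View pics/w6.png

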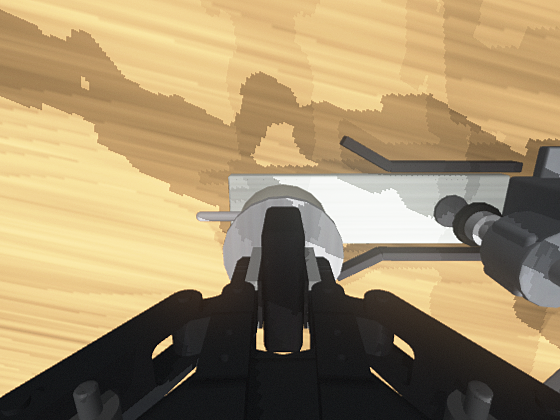

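Request:
move_arm(moves=[[[0.002,0,0,0,0,0],[0.004,0,0,0,0,0],[0.005,0,0,0,0,0],[0.006,0,0,0,0,0]]])

```text
clock: 10.58
eef_pos: [540.9, 9.8, 109.6]
tool_rot: [3.139, 0.003, 1.796]
force: [2.2, -8.6, 4.9]
width: 17.3
```

Request:
move_arm(moves=[[[0.001,0,0,0,0,0],[0.002,0,0,0,0,0]]])

```text
clock: 10.82
eef_pos: [540.4, 11.7, 109.6]
tool_rot: [3.139, 0.003, 1.796]
force: [1.5, -7.9, 5.4]
width: 17.1
```

Request:
move_arm(moves=[[[0.001,0,0,0,0,0],[0.002,0,0,0,0,0],[0.002,0,0,0,0,0]]])

```text
clock: 11.2
eef_pos: [540.3, 12.5, 109.6]
tool_rot: [3.139, 0.004, 1.796]
force: [3.3, -10.3, 4.6]
width: 17.2
```

Request:
move_arm(moves=[[[0.001,0,0,0,0,0],[0.002,0,0,0,0,0],[0.002,0,0,0,0,0]]])

```text
clock: 11.58
eef_pos: [540.1, 12.6, 109.8]
tool_rot: [3.139, 0.006, 1.794]
force: [2.6, -14.3, 5.4]
width: 17.0
```

Request:
move_arm(moves=[[[0.001,0,0,0,0,0],[0.002,0,0,0,0,0],[0.003,0,0,0,0,0],[0.003,0,0,0,0,0]]])

```text
clock: 12.08
eef_pos: [540.1, 13.0, 110.3]
tool_rot: [3.138, 0.009, 1.793]
force: [3.4, -20.1, 6.9]
width: 17.3
```

```bash
python3 - <<'E'
from h import *
s=ctrl.read_state(); im=get_image("wrist"); cv2.imwrite("pics/w7.png",im["color"])
print(s["clock"],s["eef_pos"],s["tool_rot"],s["force"],s["torque"])
for n in ["side","scene"]:
    i=get_image(n)["color"]; cv2.imwrite(f"pics/b_{n}.png",cv2.resize(i[140:290,200:400],None,fx=4,fy=4,interpolation=cv2.INTER_CUBIC))
E
```

```text
12.075 [540.10164232  12.95661752 110.29410125] [3.13804158 0.00914813 1.7929288 ] [  3.37679264 -20.12337552   6.88796166] [-3.97642174 -0.45565412  0.27454337]
```

View pics/w7.png

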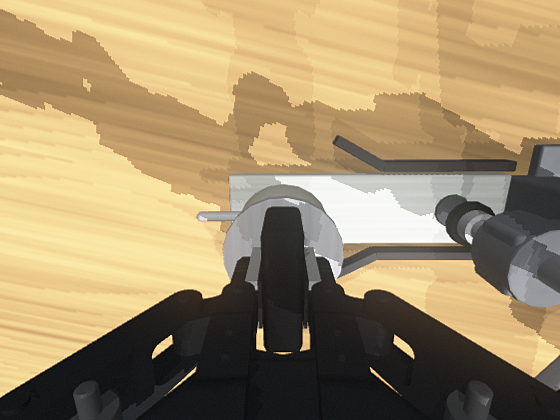

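View pics/b_scene.png

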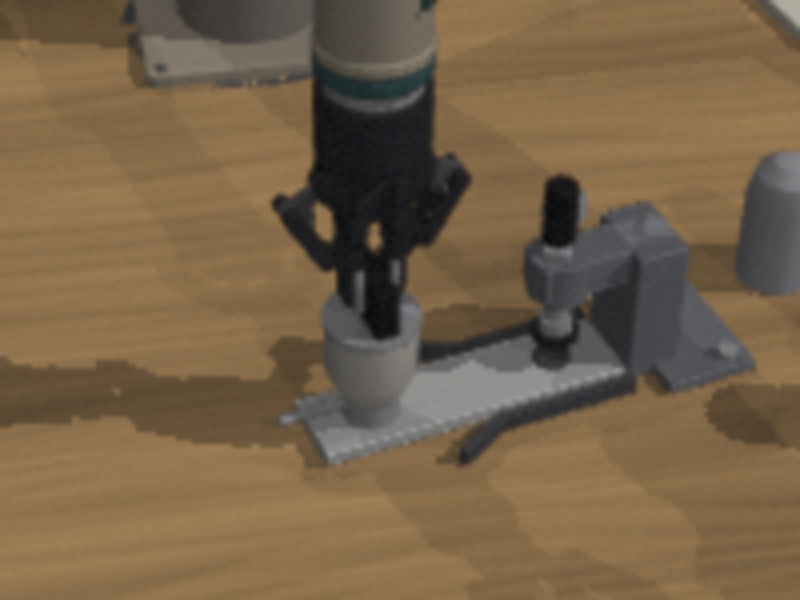

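Request:
move_arm(moves=[[[-0.002,0,0,0,0,0],[-0.005,0,0,0,0,0],[-0.005,0,0,0,0,0]]])

```text
clock: 12.6
eef_pos: [540.1, 12.5, 109.6]
tool_rot: [3.139, 0.004, 1.795]
force: [3.1, -11.5, 4.8]
width: 16.9
```

Request:
move_arm(moves=[[[-0.003,0,0,0,0,0],[-0.003,0,0,0,0,0]]])

```text
clock: 12.85
eef_pos: [540.1, 12.5, 109.6]
tool_rot: [3.14, 0.0, 1.797]
force: [0.9, -5.4, 6.3]
width: 16.9
```

Request:
move_arm(moves=[[[0,0,0,0,0,0],[0,0,0,0,0,0],[0,0,0,0,0,0],[0,0,0,0,0,0]]], jaw=1)

```text
clock: 13.35
eef_pos: [539.2, 13.4, 108.6]
tool_rot: [-3.141, -0.0, 1.798]
force: [-0.6, 0.8, 0.0]
width: 85.1
```

```bash
python3 - <<'E'
from h import *
s=ctrl.read_state(); im=get_image("wrist"); cv2.imwrite("pics/w8.png",im["color"])
print(s["clock"],s["eef_pos"],s["tool_rot"],s["force"],s["torque"],s["width"])
E
```

```text
13.35 [539.20458043  13.36483957 108.63246408] [-3.14117252e+00 -4.78189331e-04  1.79826314e+00] [-0.61047888  0.76778247  0.02426855] [0.03019752 0.00238817 0.00259615] 85.12470011022918
```

View pics/w8.png

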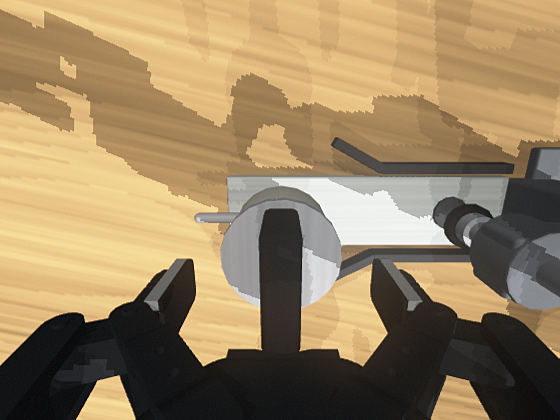

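Request:
move_arm(moves=[[[0,0,-0.015,0,0,0],[0,0,-0.06,0,0,0],[0,0,-0.11,0,0,0],[0.02,0.004,-0.155,0,0,0],[0.06,0.012,-0.175,0,0,0],[0.1,0.02,-0.181,0,0,0],[0.12,0.024,-0.181,0,0,0],[0.122,0.024,-0.181,0,0,0],[0.122,0.024,-0.181,0,0,0]]])

```text
clock: 14.52
eef_pos: [535.2, 135.2, 289.4]
tool_rot: [-3.14, 0.001, 1.796]
force: [0.7, -0.5, -0.1]
width: 85.1
```

```bash
python3 - <<'E'
from w1 import *
s=ctrl.read_state(); im=get_image("wrist"); cv2.imwrite("pics/w9.png",im["color"])
print(s["clock"],s["eef_pos"],s["tool_rot"],s["qpos"],s["force"])
W1={"knob_mid":(265.9,263.1),"crank_hub":(278.8,216.3),"clamp":(280.7,182.6),"pad_face":(280.9,187.8)}
for t in W1:
    r=models.place_of("wrist",t); 
    for q in r[:1]:
        a=wray(s,im,q["uv"]); print(t,np.round(q["uv"],1),round(q["score"],2)); print("  tri",tri([a,wray(S1,IM,W1[t])]), "z180/156/0",[atz(a,z).round(1) for z in(180,156,0)])
i=get_image("scene")["color"]; cv2.imwrite(f"pics/c_scene.png",i)
for t in ["knob_mid","crank_hub"]:
  q=models.place_of("scene",t)[0]; print(t,q["uv"],tri([ray("scene",q["uv"])]+[wray(s,im,models.place_of("wrist",t)[0]["uv"])]))
E
```

```text
14.525 [535.18940061 135.23532934 289.39493543] [-3.14028904e+00  1.42313496e-03  1.79603089e+00] [-0.39465615  0.42715562  0.13973669  1.71994346 -0.06697731  1.00056003
  1.56496925] [ 0.74020398 -0.49563527 -0.09832871]
knob_mid [275.3 225.8] 0.84
  tri (array([565.96230734, 135.36165642, 148.1847071 ]), [2.0, 2.0]) z180/156/0 [array([553.6, 132. , 180. ]), array([562.1, 133.2, 156. ]), array([617.2, 141.4,   0. ])]
crank_hub [303.5 178.7] 0.68
  tri (array([510.35228756, 148.5150248 , 156.71078571]), [0.2, 0.2]) z180/156/0 [array([506.6, 146.2, 180. ]), array([510.6, 148.8, 156. ]), array([536.7, 165.7,   0. ])]
clamp [295.8 157.7] 0.63
  tri (array([512.23757701, 149.21946315, -25.05777081]), [0.0, 0.0]) z180/156/0 [array([490.8, 135.6, 180. ]), array([493.3, 137.2, 156. ]), array([509.6, 147.5,   0. ])]
knob_mid [340.1, 191.7] (array([553.24872447, 133.54250882, 182.19274571]), [1.7, 1.7])
crank_hub [340.9, 189.4] (array([510.83418043, 149.46675102, 155.48367769]), [0.6, 0.6])
```

View pics/w9.png

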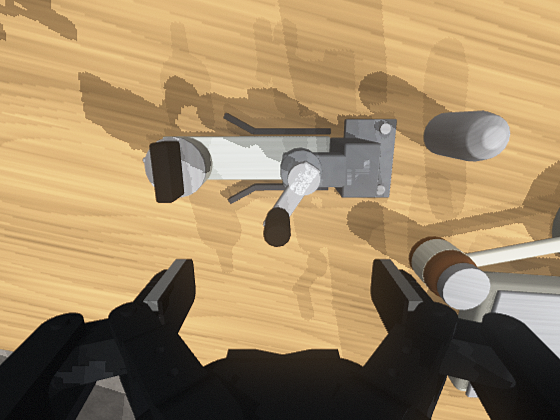

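```bash
python3 - <<'E'
from w1 import *
a=cv2.imread("pics/w9.png"); cv2.imwrite("pics/w9z.png",cv2.resize(a[140:260,240:340],None,fx=5,fy=5,interpolation=cv2.INTER_CUBIC))
S={'eef_pos':np.array([535.19,135.235,289.4]),'tool_rot':np.array([-3.140289,.001423,1.79603])}
def pw(p,S):
    T=R.from_euler('xyz',S['tool_rot']); H=IM['hand_eye']; f=210/np.tan(np.radians(IM['fov_y']/2))
    q=H[:3,:3].T@(T.inv().apply(np.array(p)-S['eef_pos'])-H[:3,3]); return (IM['cx']+f*q[0]/-q[2], IM['cy']-f*q[1]/-q[2])
for th in (-26,-20,-14,-8):
    x,y=510.5+45*np.cos(np.radians(th)),149+45*np.sin(np.radians(th))
    print(th,np.round([x,y]),[np.round(pw((x,y,z),S),1) for z in(201,180,156)],[np.round(pw((x,y,z),S1),1) for z in(201,180,156)])
E
```

```text
-26 [551. 129.] [array([272.7, 230.2]), array([273.5, 221.9]), array([274.3, 213.9])] [array([254.9, 273.1]), array([256.8, 262.5]), array([258.7, 252.1])]
-20 [553. 134.] [array([277.3, 233.4]), array([277.8, 224.9]), array([278.2, 216.6])] [array([259.6, 275.1]), array([261.2, 264.5]), array([262.8, 253.9])]
-14 [554. 138.] [array([282.3, 236. ]), array([282.3, 227.4]), array([282.4, 218.9])] [array([264.5, 276.7]), array([265.8, 266. ]), array([267. , 255.3])]
-8 [555. 143.] [array([287.5, 238.2]), array([287.1, 229.4]), array([286.8, 220.8])] [array([269.6, 277.9]), array([270.5, 267. ]), array([271.4, 256.3])]
```

View pics/w9z.png

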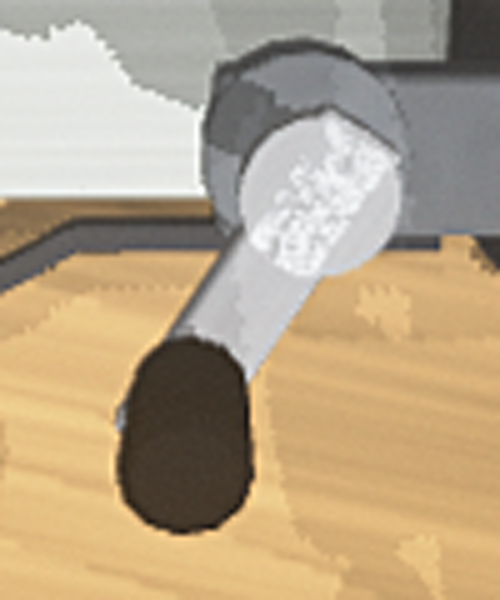

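Request:
move_arm(moves=[[[-0.004,0.012,0.015,0,0,0],[-0.0055,0.017,0.055,0,0,0],[-0.0055,0.017,0.095,0,0,0],[-0.0055,0.017,0.12,0,0,0],[-0.0055,0.017,0.126,0,0,0],[-0.0055,0.017,0.126,0,0,0]]])

```text
clock: 15.78
eef_pos: [553.5, 135.6, 163.5]
tool_rot: [-3.141, 0.0, 1.798]
force: [-0.4, -0.2, -0.8]
width: 85.6
```

Request:
move_arm(moves=[[[0,0,0,0,0,0],[0,0,0,0,0,0],[0,0,0,0,0,0],[0,0,0,0,0,0],[0,0,0,0,0,0],[0,0,0,0,0,0]]], jaw=0)

```text
clock: 16.52
eef_pos: [553.7, 135.0, 164.6]
tool_rot: [3.14, 0.001, 1.797]
force: [-0.9, -3.4, 5.9]
width: 21.2
```

```bash
python3 - <<'E'
from w1 import *
s=ctrl.read_state(); im=get_image("wrist"); cv2.imwrite("pics/w10.png",im["color"])
print(s["clock"],s["eef_pos"],s["tool_rot"],s["qpos"],s["force"],s["torque"],s["width"])
E
```

```text
16.525 [553.69925895 134.99737729 164.55083001] [3.14040970e+00 7.59856493e-04 1.79737289e+00] [-0.36393716  0.59903717  0.1154222   1.81723112 -0.09635774  0.72958665
  1.60074985] [-0.85615383 -3.3822187   5.91320679] [-0.51127899  0.10901533  0.02815001] 21.245271285327572
```

View pics/w10.png

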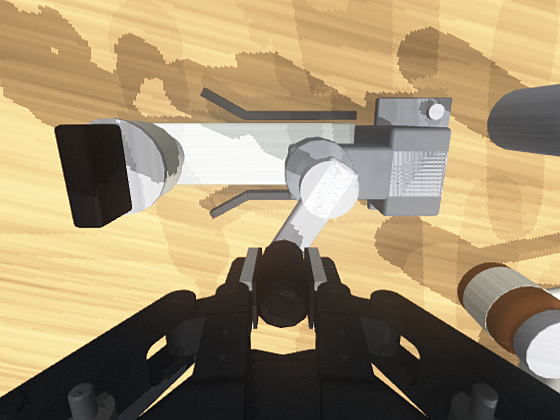

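```bash
python3 - <<'E'
from w1 import *
s=ctrl.read_state(); im=get_image("wrist")
for t,z in (("crank_hub",156),("knob_mid",180)):
    for q in models.place_of("wrist",t)[:1]: print(t,q["uv"],q["score"],atz(wray(s,im,q["uv"]),z))
print(atz(wray(s,im,(329,190)),156)); print("knobtop",atz(wray(s,im,(284,306)),201))
E
```

```text
crank_hub [326.4, 188.5] 0.82 [510.62402846 147.80220572 156.        ]
knob_mid [282.9, 280.9] 0.95 [554.48359663 134.86909133 180.        ]
[511.08710387 149.32515434 156.        ]
knobtop [553.82081716 135.19724383 201.        ]
```

```bash
cat > tab.py <<'E'
import numpy as np,sys
a0,n,d=float(sys.argv[1]),int(sys.argv[2]),float(sys.argv[3])
c=int(sys.argv[4]) if len(sys.argv)>4 else 5
P=lambda a:np.round(np.array([45*np.cos(a),45*np.sin(a),3.82*(a-2.108)]),1)
for i in range(n):
    a=a0+i*c*d
    print(f"a={a:.3f}->{a+c*d:.3f}","["+", ".join("[%.4f, %.4f, %.4f, 0,0,0]"%tuple((P(a+k*d)-P(a))/1000) for k in range(1,c+1))+"]")
E
cat > f.py <<'E'
from w1 import *
import sys
H=np.array([510.7,148.8])
def rep(p,f):
    r=np.array(p[:2])-H; th=np.arctan2(r[1],r[0]); u=r/np.linalg.norm(r); t=np.array([u[1],-u[0]]) # cw
    print("th",round(float(th),3),"R",np.linalg.norm(r).round(1),"Ft(resist)",(-np.dot(f[:2],t)).round(2),"Fr",np.dot(f[:2],u).round(2),"Fz",f[2])
E
python3 tab.py 2.108 8 0.1
```

```text
a=2.108->2.608 [[-0.0038, -0.0025, 0.0004, 0,0,0], [-0.0072, -0.0054, 0.0008, 0,0,0], [-0.0104, -0.0086, 0.0011, 0,0,0], [-0.0133, -0.0121, 0.0015, 0,0,0], [-0.0157, -0.0158, 0.0019, 0,0,0]]
a=2.608->3.108 [[-0.0021, -0.0040, 0.0004, 0,0,0], [-0.0038, -0.0082, 0.0008, 0,0,0], [-0.0051, -0.0125, 0.0012, 0,0,0], [-0.0059, -0.0169, 0.0015, 0,0,0], [-0.0063, -0.0214, 0.0019, 0,0,0]]
a=3.108->3.608 [[0.0001, -0.0045, 0.0004, 0,0,0], [0.0006, -0.0090, 0.0008, 0,0,0], [0.0016, -0.0133, 0.0012, 0,0,0], [0.0030, -0.0176, 0.0015, 0,0,0], [0.0048, -0.0217, 0.0019, 0,0,0]]
a=3.608->4.108 [[0.0022, -0.0039, 0.0004, 0,0,0], [0.0048, -0.0076, 0.0008, 0,0,0], [0.0078, -0.0110, 0.0012, 0,0,0], [0.0111, -0.0141, 0.0016, 0,0,0], [0.0146, -0.0168, 0.0019, 0,0,0]]
a=4.108->4.608 [[0.0039, -0.0024, 0.0004, 0,0,0], [0.0079, -0.0044, 0.0008, 0,0,0], [0.0121, -0.0059, 0.0012, 0,0,0], [0.0165, -0.0071, 0.0016, 0,0,0], [0.0209, -0.0078, 0.0020, 0,0,0]]
a=4.608->5.108 [[0.0045, -0.0002, 0.0003, 0,0,0], [0.0090, 0.0000, 0.0007, 0,0,0], [0.0134, 0.0007, 0.0011, 0,0,0], [0.0178, 0.0018, 0.0015, 0,0,0], [0.0220, 0.0033, 0.0019, 0,0,0]]
a=5.108->5.608 [[0.0041, 0.0019, 0.0003, 0,0,0], [0.0079, 0.0042, 0.0007, 0,0,0], [0.0115, 0.0070, 0.0011, 0,0,0], [0.0148, 0.0100, 0.0015, 0,0,0], [0.0178, 0.0134, 0.0019, 0,0,0]]
a=5.608->6.108 [[0.0027, 0.0036, 0.0004, 0,0,0], [0.0049, 0.0075, 0.0007, 0,0,0], [0.0068, 0.0116, 0.0011, 0,0,0], [0.0082, 0.0159, 0.0015, 0,0,0], [0.0092, 0.0203, 0.0019, 0,0,0]]
```

Request:
move_arm(moves=[[[-0.0038,-0.0025,0.0004,0,0,0],[-0.0072,-0.0054,0.0008,0,0,0],[-0.0104,-0.0086,0.0011,0,0,0],[-0.0133,-0.0121,0.0015,0,0,0],[-0.0157,-0.0158,0.0019,0,0,0]]])

```text
clock: 17.35
eef_pos: [544.7, 119.6, 163.1]
tool_rot: [3.133, -0.002, 1.799]
force: [5.7, 4.2, 2.0]
width: 21.6
```

```bash
python3 - <<'E'
from f import *
s=ctrl.read_state(); print(s["clock"],s["eef_pos"],s["tool_rot"]); rep(s["eef_pos"],s["force"])
E
```

```text
17.35 [544.6727494  119.55563863 163.12663621] [ 3.13316324e+00 -2.11379633e-03  1.79932382e+00]
th -0.711 R 44.8 Ft(resist) 6.94 Fr 1.6 Fz 1.9789440825509728
```

Request:
move_arm(moves=[[[-0.0021,-0.004,0.0004,0,0,0],[-0.0038,-0.0082,0.0008,0,0,0],[-0.0051,-0.0125,0.0012,0,0,0],[-0.0059,-0.0169,0.0015,0,0,0],[-0.0063,-0.0214,0.0019,0,0,0]]])

```text
clock: 17.98
eef_pos: [525.9, 107.1, 161.2]
tool_rot: [3.132, -0.0, 1.798]
force: [6.9, 0.6, 1.1]
width: 21.5
```

Request:
move_arm(moves=[[[0.0001,-0.0045,0.0004,0,0,0],[0.0006,-0.009,0.0008,0,0,0],[0.0016,-0.0133,0.0012,0,0,0],[0.003,-0.0176,0.0015,0,0,0],[0.0048,-0.0217,0.0019,0,0,0]]])

```text
clock: 18.6
eef_pos: [503.5, 105.2, 159.2]
tool_rot: [3.134, 0.002, 1.797]
force: [5.9, -3.4, 1.4]
width: 21.9
```

Request:
move_arm(moves=[[[0.0022,-0.0039,0.0004,0,0,0],[0.0048,-0.0076,0.0008,0,0,0],[0.0078,-0.011,0.0012,0,0,0],[0.0111,-0.0141,0.0016,0,0,0],[0.0146,-0.0168,0.0019,0,0,0]]])

```text
clock: 19.23
eef_pos: [482.7, 114.6, 157.2]
tool_rot: [3.136, 0.002, 1.796]
force: [3.5, -5.1, 4.1]
width: 21.9
```

```bash
python3 - <<'E'
from f import *
s=ctrl.read_state(); print(s["clock"],s["eef_pos"],s["tool_rot"]); rep(s["eef_pos"],s["force"])
i=get_image("scene")["color"]; cv2.imwrite("pics/d_scene.png",cv2.resize(i[140:290,200:400],None,fx=4,fy=4,interpolation=cv2.INTER_CUBIC))
E
```

```text
19.225 [482.72454275 114.63008369 157.21352146] [3.13627487e+00 2.18866556e-03 1.79619188e+00]
th -2.257 R 44.2 Ft(resist) 5.95 Fr 1.78 Fz 4.119235169088923
```

View pics/d_scene.png

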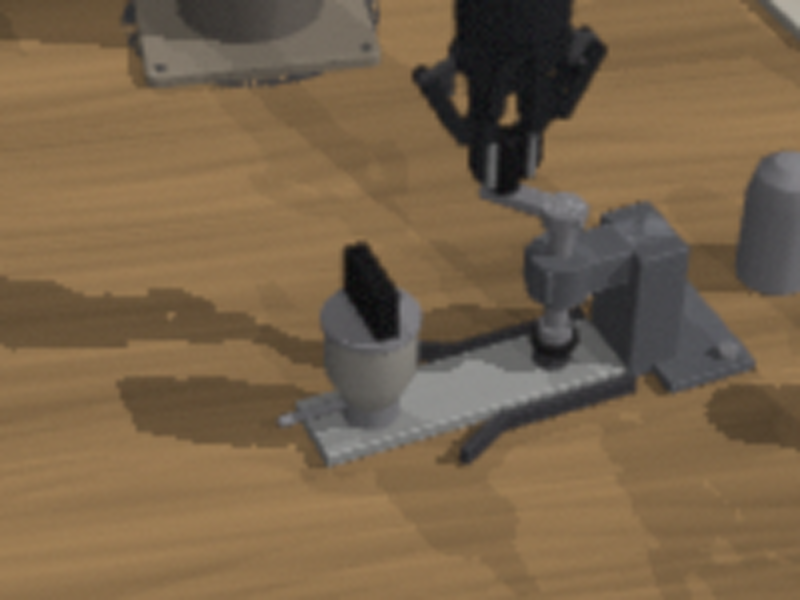

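```bash
python3 tab.py 4.108 10 0.1 3; python3 - <<'E'
from f import *
rep([525.9,107.1],np.array([6.9,.6,1.1]));rep([503.5,105.2],np.array([5.9,-3.4,1.4]))
E
```

```text
a=4.108->4.408 [[0.0039, -0.0024, 0.0004, 0,0,0], [0.0079, -0.0044, 0.0008, 0,0,0], [0.0121, -0.0059, 0.0012, 0,0,0]]
a=4.408->4.708 [[0.0044, -0.0012, 0.0004, 0,0,0], [0.0088, -0.0019, 0.0007, 0,0,0], [0.0133, -0.0021, 0.0011, 0,0,0]]
a=4.708->5.008 [[0.0045, 0.0002, 0.0004, 0,0,0], [0.0089, 0.0009, 0.0008, 0,0,0], [0.0133, 0.0020, 0.0012, 0,0,0]]
a=5.008->5.308 [[0.0042, 0.0015, 0.0004, 0,0,0], [0.0083, 0.0034, 0.0007, 0,0,0], [0.0121, 0.0057, 0.0011, 0,0,0]]
a=5.308->5.608 [[0.0036, 0.0028, 0.0004, 0,0,0], [0.0069, 0.0058, 0.0008, 0,0,0], [0.0099, 0.0092, 0.0012, 0,0,0]]
a=5.608->5.908 [[0.0027, 0.0036, 0.0004, 0,0,0], [0.0049, 0.0075, 0.0007, 0,0,0], [0.0068, 0.0116, 0.0011, 0,0,0]]
a=5.908->6.208 [[0.0014, 0.0043, 0.0004, 0,0,0], [0.0024, 0.0087, 0.0008, 0,0,0], [0.0030, 0.0131, 0.0012, 0,0,0]]
a=6.208->6.508 [[0.0001, 0.0045, 0.0003, 0,0,0], [-0.0003, 0.0090, 0.0007, 0,0,0], [-0.0010, 0.0134, 0.0011, 0,0,0]]
a=6.508->6.808 [[-0.0013, 0.0044, 0.0004, 0,0,0], [-0.0029, 0.0085, 0.0008, 0,0,0], [-0.0050, 0.0125, 0.0012, 0,0,0]]
a=6.808->7.108 [[-0.0024, 0.0038, 0.0003, 0,0,0], [-0.0052, 0.0073, 0.0007, 0,0,0], [-0.0084, 0.0105, 0.0011, 0,0,0]]
th -1.221 R 44.4 Ft(resist) 6.69 Fr 1.8 Fz 1.1
th -1.734 R 44.2 Ft(resist) 6.38 Fr 2.39 Fz 1.4
```

Request:
move_arm(moves=[[[0.0039,-0.0024,0.0004,0,0,0],[0.0079,-0.0044,0.0008,0,0,0],[0.0121,-0.0059,0.0012,0,0,0]]])

```text
clock: 19.65
eef_pos: [473.5, 124.9, 156.0]
tool_rot: [3.138, 0.002, 1.796]
force: [2.7, -6.2, 7.6]
width: 21.7
```

Request:
move_arm(moves=[[[0.0044,-0.0012,0.0004,0,0,0],[0.0088,-0.0019,0.0007,0,0,0],[0.0133,-0.0021,0.0011,0,0,0]]])

```text
clock: 20.02
eef_pos: [467.8, 137.3, 154.8]
tool_rot: [3.139, 0.002, 1.796]
force: [0.4, -6.4, 8.6]
width: 22.0
```

```bash
python3 - <<'E'
from f import *
s=ctrl.read_state(); print(s["clock"],s["eef_pos"],s["tool_rot"],s["force"]); rep(s["eef_pos"],s["force"])
E
```

```text
20.025 [467.76596461 137.33741221 154.81413064] [3.13936649e+00 1.97839060e-03 1.79619344e+00] [ 0.44323625 -6.39348532  8.6287226 ]
th -2.881 R 44.4 Ft(resist) 6.29 Fr 1.22 Fz 8.628722601038193
```

Request:
move_arm(moves=[[[0.0045,0.0002,0.0001,0,0,0],[0.0089,0.0009,0.0005,0,0,0],[0.0133,0.002,0.0009,0,0,0]]])

```text
clock: 20.4
eef_pos: [466.1, 150.7, 153.7]
tool_rot: [3.141, 0.002, 1.796]
force: [0.5, -6.7, 8.2]
width: 21.6
```

Request:
move_arm(moves=[[[0.0042,0.0015,0.0004,0,0,0],[0.0083,0.0034,0.0007,0,0,0],[0.0121,0.0057,0.0011,0,0,0]]])

```text
clock: 20.78
eef_pos: [468.3, 163.7, 152.5]
tool_rot: [-3.141, 0.002, 1.796]
force: [-0.5, -5.7, 8.5]
width: 21.5
```

```bash
python3 - <<'E'
from f import *
s=ctrl.read_state(); print(s["clock"],s["eef_pos"],s["tool_rot"],s["force"]); rep(s["eef_pos"],s["force"])
E
```

```text
20.775 [468.32838364 163.72483389 152.52191502] [-3.14110511e+00  1.84128732e-03  1.79640003e+00] [-0.45348279 -5.71169263  8.53995904]
th 2.803 R 44.9 Ft(resist) 5.54 Fr -1.47 Fz 8.539959037685538
```

Request:
move_arm(moves=[[[0.0036,0.0028,0.0002,0,0,0],[0.0069,0.0058,0.0006,0,0,0],[0.0099,0.0092,0.001,0,0,0]]])

```text
clock: 21.15
eef_pos: [474.3, 175.6, 151.4]
tool_rot: [-3.14, 0.002, 1.797]
force: [-2.6, -5.0, 9.9]
width: 21.6
```

Request:
move_arm(moves=[[[0.0027,0.0036,0.0004,0,0,0],[0.0049,0.0075,0.0007,0,0,0],[0.0068,0.0116,0.0011,0,0,0]]])

```text
clock: 21.52
eef_pos: [483.5, 185.2, 150.2]
tool_rot: [-3.139, 0.001, 1.797]
force: [-3.8, -4.2, 9.6]
width: 21.9
```

```bash
python3 - <<'E'
from f import *
s=ctrl.read_state(); print(s["clock"],s["eef_pos"],s["tool_rot"],s["force"]); rep(s["eef_pos"],s["force"])
E
```

```text
21.525 [483.4581059  185.17494036 150.24936823] [-3.13851300e+00  1.09517969e-03  1.79724992e+00] [-3.75409172 -4.21320538  9.58780154]
th 2.214 R 45.4 Ft(resist) 5.53 Fr -1.12 Fz 9.587801539734333
```

Request:
move_arm(moves=[[[0.0014,0.0043,0.0001,0,0,0],[0.0024,0.0087,0.0005,0,0,0],[0.003,0.0131,0.0009,0,0,0]]])

```text
clock: 21.9
eef_pos: [494.9, 191.6, 149.2]
tool_rot: [-3.137, 0.0, 1.798]
force: [-5.4, -2.0, 9.7]
width: 21.7
```

Request:
move_arm(moves=[[[0.0001,0.0045,0.0003,0,0,0],[-0.0003,0.009,0.0007,0,0,0],[-0.001,0.0134,0.0011,0,0,0]]])

```text
clock: 22.28
eef_pos: [507.8, 194.5, 148.1]
tool_rot: [-3.137, -0.001, 1.798]
force: [-5.0, -1.1, 8.9]
width: 21.3
```

```bash
python3 tab.py 6.808 8 0.1 3; python3 - <<'E'
from f import *
s=ctrl.read_state(); print(s["clock"],s["eef_pos"],s["tool_rot"],s["force"]); rep(s["eef_pos"],s["force"])
rep([466.1,150.7],np.array([.5,-6.7,8.2]));rep([474.3,175.6],np.array([-2.6,-5,9.9]))
E
```

```text
a=6.808->7.108 [[-0.0024, 0.0038, 0.0003, 0,0,0], [-0.0052, 0.0073, 0.0007, 0,0,0], [-0.0084, 0.0105, 0.0011, 0,0,0]]
a=7.108->7.408 [[-0.0034, 0.0029, 0.0004, 0,0,0], [-0.0071, 0.0055, 0.0008, 0,0,0], [-0.0111, 0.0076, 0.0011, 0,0,0]]
a=7.408->7.708 [[-0.0041, 0.0017, 0.0004, 0,0,0], [-0.0084, 0.0030, 0.0008, 0,0,0], [-0.0129, 0.0039, 0.0012, 0,0,0]]
a=7.708->8.008 [[-0.0044, 0.0005, 0.0004, 0,0,0], [-0.0089, 0.0004, 0.0008, 0,0,0], [-0.0134, 0.0000, 0.0011, 0,0,0]]
a=8.008->8.308 [[-0.0044, -0.0009, 0.0004, 0,0,0], [-0.0087, -0.0023, 0.0008, 0,0,0], [-0.0128, -0.0041, 0.0012, 0,0,0]]
a=8.308->8.608 [[-0.0040, -0.0021, 0.0004, 0,0,0], [-0.0077, -0.0047, 0.0007, 0,0,0], [-0.0111, -0.0076, 0.0011, 0,0,0]]
a=8.608->8.908 [[-0.0031, -0.0032, 0.0004, 0,0,0], [-0.0059, -0.0068, 0.0008, 0,0,0], [-0.0083, -0.0106, 0.0012, 0,0,0]]
a=8.908->9.208 [[-0.0020, -0.0040, 0.0004, 0,0,0], [-0.0037, -0.0082, 0.0007, 0,0,0], [-0.0048, -0.0125, 0.0011, 0,0,0]]
22.275 [507.84633498 194.46611025 148.05560036] [-3.13719849e+00 -6.53469559e-04  1.79840181e+00] [-4.97650705 -1.14293855  8.88890408]
th 1.633 R 45.8 Ft(resist) 5.04 Fr -0.83 Fz 8.88890407505797
th 3.099 R 44.6 Ft(resist) 6.67 Fr -0.78 Fz 8.2
th 2.507 R 45.2 Ft(resist) 5.57 Fr -0.87 Fz 9.9
```

Request:
move_arm(moves=[[[-0.0013,0.0044,0.0002,0,0,0],[-0.0029,0.0085,0.0006,0,0,0],[-0.005,0.0125,0.001,0,0,0]]])

```text
clock: 22.65
eef_pos: [521.0, 193.5, 147.0]
tool_rot: [-3.137, -0.002, 1.799]
force: [-5.7, 1.6, 7.9]
width: 21.3
```

Request:
move_arm(moves=[[[-0.0024,0.0038,0.0003,0,0,0],[-0.0052,0.0073,0.0007,0,0,0],[-0.0084,0.0105,0.0011,0,0,0]]])

```text
clock: 23.02
eef_pos: [533.3, 188.7, 145.9]
tool_rot: [-3.138, -0.003, 1.8]
force: [-5.1, 3.1, 6.9]
width: 21.7
```

```bash
python3 - <<'E'
from f import *
s=ctrl.read_state(); print(s["clock"],s["eef_pos"],s["tool_rot"],s["force"]); rep(s["eef_pos"],s["force"])
E
```

```text
23.025 [533.30728914 188.6713928  145.87876311] [-3.13830212e+00 -3.03738579e-03  1.79967480e+00] [-5.06596174  3.06678955  6.94628454]
th 1.055 R 45.8 Ft(resist) 5.92 Fr 0.17 Fz 6.9462845377794835
```

Request:
move_arm(moves=[[[-0.0034,0.0029,0.0004,0,0,0],[-0.0071,0.0055,0.0008,0,0,0],[-0.0111,0.0076,0.0011,0,0,0]]])

```text
clock: 23.4
eef_pos: [543.7, 180.5, 144.8]
tool_rot: [-3.14, -0.004, 1.8]
force: [-3.9, 4.2, 3.2]
width: 21.5
```

Request:
move_arm(moves=[[[-0.0041,0.0017,0.0004,0,0,0],[-0.0084,0.003,0.0008,0,0,0],[-0.0129,0.0039,0.0012,0,0,0]]])

```text
clock: 23.78
eef_pos: [551.3, 169.7, 143.7]
tool_rot: [3.141, -0.005, 1.801]
force: [-1.6, 6.5, 2.9]
width: 21.5
```

```bash
python3 - <<'E'
from f import *
s=ctrl.read_state(); print(s["clock"],s["eef_pos"],s["tool_rot"],s["force"]); rep(s["eef_pos"],s["force"])
rep([521.0,193.5],np.array([-5.7,1.6,7.9]))
i=get_image("scene")["color"]; cv2.imwrite("pics/e_scene.png",cv2.resize(i[180:260,290:400],None,fx=7,fy=7,interpolation=cv2.INTER_CUBIC))
E
```

```text
23.775 [551.32571972 169.7005537  143.70428709] [ 3.14119829 -0.00473685  1.80056229] [-1.56010059  6.51989984  2.8990134 ]
th 0.475 R 45.7 Ft(resist) 6.51 Fr 1.6 Fz 2.8990133980219284
th 1.344 R 45.9 Ft(resist) 5.91 Fr 0.28 Fz 7.9
```

View pics/e_scene.png

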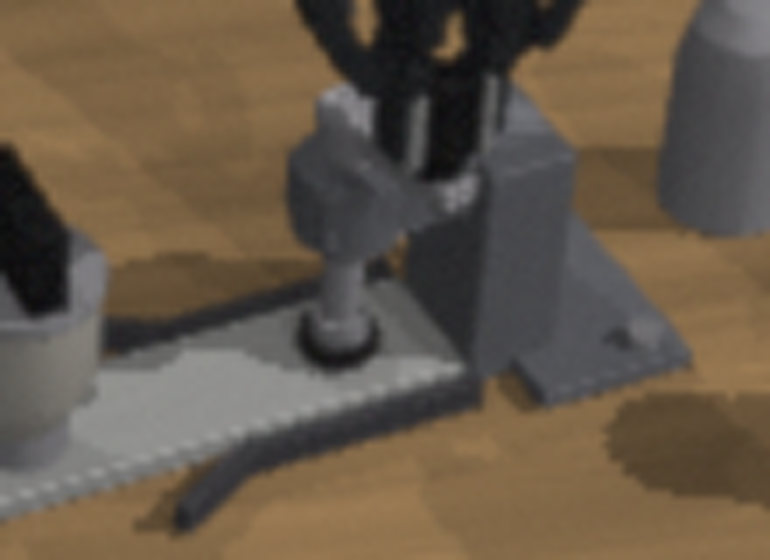

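Request:
move_arm(moves=[[[-0.0044,0.0005,0.0004,0,0,0],[-0.0089,0.0004,0.0008,0,0,0],[-0.0134,0,0.0011,0,0,0]]])

```text
clock: 24.2
eef_pos: [555.4, 157.5, 142.7]
tool_rot: [3.139, -0.005, 1.801]
force: [0.8, 7.8, 0.8]
width: 21.8
```

```bash
python3 - <<'E'
from f import *
s=ctrl.read_state(); print(s["clock"],s["eef_pos"],s["tool_rot"],s["force"]); rep(s["eef_pos"],s["force"])
E
```

```text
24.2 [555.38359586 157.53426729 142.71683014] [ 3.13874898 -0.00538253  1.80099014] [0.77250548 7.83440655 0.8286214 ]
th 0.193 R 45.5 Ft(resist) 7.54 Fr 2.26 Fz 0.8286213953911392
```

Request:
move_arm(moves=[[[-0.0044,-0.0009,0.0004,0,0,0],[-0.0087,-0.0023,0.0008,0,0,0],[-0.0128,-0.0041,0.0012,0,0,0]]])

```text
clock: 24.58
eef_pos: [555.8, 144.6, 141.7]
tool_rot: [3.136, -0.005, 1.801]
force: [3.9, 9.3, -0.2]
width: 21.6
```

```bash
cat > fit.py <<'E'
from f import *
D=[(544.67,119.56,5.7,4.2,2),(525.9,107.1,6.9,.6,1.1),(503.5,105.2,5.9,-3.4,1.4),(482.7,114.6,3.5,-5.1,4.1),(473.5,124.9,2.7,-6.2,7.6),(467.8,137.3,.4,-6.4,8.6),(466.1,150.7,.5,-6.7,8.2),(468.3,163.7,-.5,-5.7,8.5),(474.3,175.6,-2.6,-5,9.9),(483.5,185.2,-3.8,-4.2,9.6),(494.9,191.6,-5.4,-2,9.7),(507.8,194.5,-5,-1.1,8.9),(521,193.5,-5.7,1.6,7.9),(533.3,188.7,-5.1,3.1,6.9),(543.7,180.5,-3.9,4.2,3.2),(551.3,169.7,-1.6,6.5,2.9),(555.4,157.5,.77,7.83,.8)]
def run(new):
    A=np.array(D+new); H=np.array([511.0,149.9]); r=A[:,:2]-H; R_=np.linalg.norm(r,axis=1)
    th=np.unwrap(np.arctan2(r[:,1],r[:,0])); phi=-0.311-th
    u=r/R_[:,None]; t=np.c_[u[:,1],-u[:,0]]; Ft=-(A[:,2:4]*t).sum(1); Fz=A[:,4]
    from scipy.optimize import least_squares
    out=[]
    for ph in np.arange(4.0,8.5,.05):
        X=np.c_[np.ones(len(Ft)),-t,0*Ft+np.maximum(phi-ph,0)*3.83]
        y=Ft-X[:,3]; Xr=X[:,:3]; lam=np.diag([0,.5,.5])
        c=np.linalg.solve(Xr.T@Xr+lam,Xr.T@y); out.append((((Xr@c-y)**2).sum(),ph,c))
    b=min(out,key=lambda o:o[0]); print("touch phi",round(b[1],2),"sse",round(b[0],2),"F0,bx,by",b[2].round(2),[(round(o[1],2),round(o[0],2)) for o in out if o[0]<b[0]+.6][::2])
    c=b[2]
    for i in range(len(Ft)): print(round(phi[i],2),R_[i].round(1),Ft[i].round(2),(Ft[i]-c[0]+t[i]@c[1:]).round(2)) if i>len(Ft)-9 else 0
    print("est pad N now",(phi[-1]-b[1])*45)
E
python3 - <<'E'
from f import *
s=ctrl.read_state(); print(s["clock"],s["eef_pos"].round(2).tolist(),s["tool_rot"],s["force"].round(2).tolist())
from fit import run
run([(*s["eef_pos"][:2],*s["force"])])
E
```

```text
24.575 [555.78, 144.59, 141.72] [ 3.13556283 -0.00541939  1.8010688 ] [3.9, 9.28, -0.18]
touch phi 5.35 sse 2.01 F0,bx,by [6.15 0.53 0.14] [(np.float64(5.2), np.float64(2.53)), (np.float64(5.3), np.float64(2.07)), (np.float64(5.4), np.float64(2.05)), (np.float64(5.5), np.float64(2.48))]
4.03 44.7 5.76 0.15
4.33 44.7 5.07 -0.55
4.63 44.7 5.91 0.24
4.92 44.8 5.97 0.2
5.22 44.8 5.73 -0.16
5.52 44.9 6.54 0.49
5.8 45.0 7.59 1.39
6.09 45.1 9.67 3.32
est pad N now 33.30531900064554
```

Request:
move_arm(moves=[[[-0.004,-0.0021,0.0004,0,0,0],[-0.0077,-0.0047,0.0007,0,0,0]]])

```text
clock: 24.82
eef_pos: [554.0, 136.0, 141.0]
tool_rot: [3.134, -0.005, 1.801]
force: [5.6, 7.9, -3.1]
width: 21.6
```

```bash
python3 - <<'E'
from f import *
s=ctrl.read_state(); print(s["clock"],s["eef_pos"].round(2).tolist(),s["tool_rot"],s["force"].round(2).tolist())
from fit import run
run([(555.78,144.59,3.9,9.28,-.18),(*s["eef_pos"][:2],*s["force"])])
E
```

```text
24.825 [553.96, 135.97, 141.04] [ 3.13360919 -0.00498242  1.8009647 ] [5.59, 7.89, -3.06]
touch phi 5.4 sse 2.5 F0,bx,by [6.15 0.49 0.14] [(np.float64(5.3), np.float64(2.78)), (np.float64(5.4), np.float64(2.5)), (np.float64(5.5), np.float64(2.72))]
4.33 44.7 5.07 -0.58
4.63 44.7 5.91 0.22
4.92 44.8 5.97 0.18
5.22 44.8 5.73 -0.18
5.52 44.9 6.54 0.49
5.8 45.0 7.59 1.39
6.09 45.1 9.67 3.33
6.29 45.2 9.23 2.8
est pad N now 39.854850914549644
```

```bash
python3 tab.py 8.508 1 0.1 2
```

```text
a=8.508->8.708 [[-0.0034, -0.0029, 0.0004, 0,0,0], [-0.0065, -0.0061, 0.0008, 0,0,0]]
```

Request:
move_arm(moves=[[[-0.0034,-0.0029,0.0002,0,0,0],[-0.0065,-0.0061,0.0005,0,0,0]]])

```text
clock: 25.08
eef_pos: [550.5, 127.9, 140.4]
tool_rot: [3.132, -0.004, 1.801]
force: [8.2, 8.0, -6.3]
width: 21.4
```

```bash
python3 - <<'E'
from f import *
s=ctrl.read_state(); print(s["clock"],s["eef_pos"].round(2).tolist(),s["tool_rot"],s["force"].round(2).tolist())
from fit import run
run([(555.78,144.59,3.9,9.28,-.18),(553.96,135.97,5.59,7.89,-3.06),(*s["eef_pos"][:2],*s["force"])])
E
```

```text
25.075 [550.47, 127.93, 140.38] [ 3.13195311 -0.00416545  1.80074157] [8.25, 8.05, -6.34]
touch phi 5.4 sse 2.62 F0,bx,by [6.17 0.52 0.16] [(np.float64(5.25), np.float64(3.12)), (np.float64(5.35), np.float64(2.65)), (np.float64(5.45), np.float64(2.73))]
4.63 44.7 5.91 0.21
4.92 44.8 5.97 0.17
5.22 44.8 5.73 -0.2
5.52 44.9 6.54 0.45
5.8 45.0 7.59 1.35
6.09 45.1 9.67 3.28
6.29 45.2 9.23 2.75
6.48 45.2 11.04 4.48
est pad N now 48.604225393407404
```

Request:
move_arm(moves=[[[0.0013,0.0012,0.0002,0,0,0],[0.0026,0.0024,0.0004,0,0,0]]])

```text
clock: 25.32
eef_pos: [550.4, 127.7, 140.1]
tool_rot: [3.137, -0.001, 1.799]
force: [2.6, 1.6, 3.0]
width: 21.8
```

```bash
python3 - <<'E'
from f import *
s=ctrl.read_state(); print(s["clock"],s["eef_pos"].round(2).tolist(),s["force"].round(2).tolist()); rep(s["eef_pos"],s["force"]); 
r=s["eef_pos"][:2]-np.array([511.0,149.9]); print("phi",-0.311-np.arctan2(r[1],r[0])+2*np.pi)
E
```

```text
25.325 [550.39, 127.66, 140.13] [2.62, 1.61, 2.99]
th -0.489 R 45.0 Ft(resist) 2.65 Fr 1.56 Fz 2.988103372742145
phi 6.48624586723211
```

Request:
move_arm(moves=[[[0,0,0,0,0,0],[0,0,0,0,0,0],[0,0,0,0,0,0],[0,0,0,0,0,0]]], jaw=1)

```text
clock: 25.82
eef_pos: [548.2, 125.8, 139.4]
tool_rot: [-3.141, 0.0, 1.798]
force: [-0.6, 0.2, 0.0]
width: 85.1
```

Request:
move_arm(moves=[[[0,0,-0.01,0,0,0],[0,0,-0.04,0,0,0],[0,0,-0.08,0,0,0],[0,0,-0.12,0,0,0],[0,-0.01,-0.145,0,0,0],[0,-0.02,-0.15,0,0,0],[0,-0.02,-0.15,0,0,0]]])

```text
clock: 26.7
eef_pos: [528.0, 121.4, 289.4]
tool_rot: [-3.141, -0.0, 1.798]
force: [0.3, 0.0, -0.8]
width: 85.4
```

```bash
python3 - <<'E'
from w1 import *
s=ctrl.read_state(); im=get_image("wrist"); cv2.imwrite("pics/w20.png",im["color"])
print(s["clock"],s["eef_pos"],s["tool_rot"].tolist(),s["force"],s["width"])
for t,z in(("knob_mid",155),("crank_hub",131),("stop",0)):
    for q in models.place_of("wrist",t)[:1]: print(t,q["uv"],q["score"],atz(wray(s,im,q["uv"]),z))
i=get_image("scene")["color"]; cv2.imwrite("pics/f_scene.png",cv2.resize(i[160:280,170:330+120],None,fx=2.8,fy=2.8,interpolation=cv2.INTER_CUBIC)); cv2.imwrite("pics/f_side.png",get_image("side")["color"])
E
```

```text
26.7 [527.99109004 121.35195917 289.40594216] [-3.1409419491959962, -0.00012862088526399695, 1.7979569810094695] [ 0.25809853  0.00629129 -0.76695166] 85.39972688317148
knob_mid [283.7, 224.2] 0.58 [551.80354944 127.34795652 155.        ]
crank_hub [313.3, 182.8] 0.92 [509.46978606 148.66383462 131.        ]
stop [337.8, 162.1] 0.91 [494.92469911 194.48492112   0.        ]
```

View pics/w20.png

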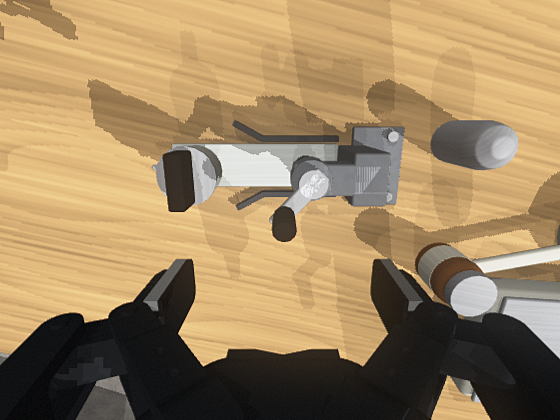

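View pics/f_scene.png

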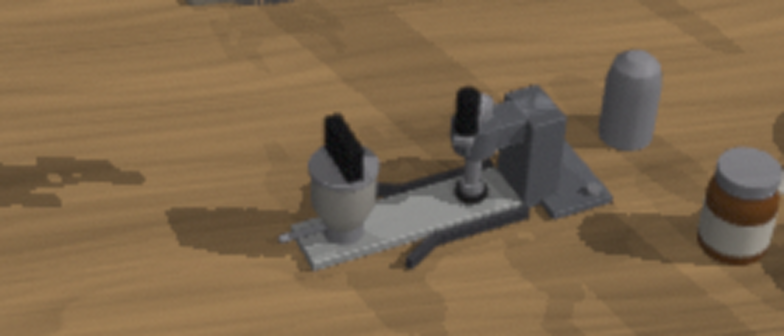

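```bash
python3 - <<'E'
from w1 import *
S={'eef_pos':np.array([527.99,121.35,289.4]),'tool_rot':np.array([-3.14094,-.000129,1.79796])}
H=np.array([510.7,149.3]); u=np.array([np.cos(1.799),np.sin(1.799)]); v=np.array([-u[1],u[0]])
a=cv2.imread("pics/w20.png"); cv2.imwrite("pics/w20z.png",cv2.resize(a[110:250,150:350],None,fx=4,fy=4,interpolation=cv2.INTER_CUBIC))
for n,uv,z in [("foot back top",(173,145),12),("foot back low",(173,186),12),("bar",(179,181),140)]:
    p=w(uv,z,S)[:2]-H; print(n,(p@u).round(1),(p@v).round(1))
E
```

```text
foot back top -183.3 29.8
foot back low -189.3 -27.8
bar -134.9 4.6
```

View pics/w20z.png

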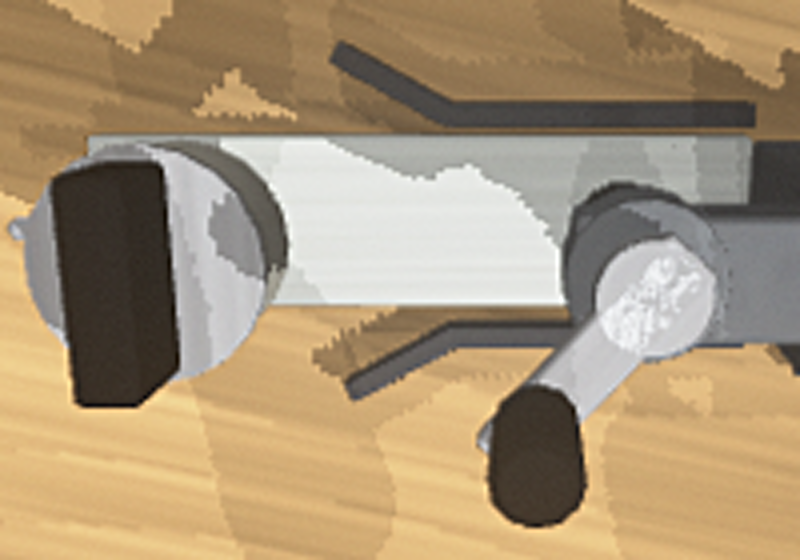

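```bash
python3 -c "
from cell import job,ctrl
print(job.finish_job()); print(ctrl.read_state()['clock'])"
```

```text
the job is handed in; nothing more can be done
None
the job is handed in; nothing more can be done
```

I slid the filler's foot between the rails to the back stop. I then wound the crank about 6.5 rad clockwise and snugged it, let go, lifted clear and handed the job in, with the last clock reading at 26.7 s.

**Foot home:** I pushed until the forward force rose to about 20 N with almost no further movement. The last picture shows the foot's free end against the spine, level with the rail ends, within about 1 mm. A rougher reading of the foot's back end agreed within a few millimetres. My reading of the hopper's grip bar was less good: about 5 mm off its home position along and across, and I did not resolve it.

**Clamping:** The pad first touched the stud at about 5.4 rad of crank. At the end, the force rise on the knob was about 4.5 N, which means about 52 N of pad force. The crank angle past first touch gave about 49 N instead. Individual force readings scattered by about 0.5 N, so I took these as agreeing. The knob stayed put when I backed off the push and let go.

**Surroundings:** The jar and shaker look undisturbed in the last pictures. I took a final side picture but did not view it, so I have no last look at the bowl; the arm stayed well clear of it. The tool force was about zero after release, so nothing was being touched.

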